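# Prise the snap ring out of a camera head

### The job

Take the hooked pick from its stand and use its toe to prise the split retaining ring out of its groove in the camera head: feel for the sprung window with the toe and press it only lightly, slide it outward through the notch under the ring's end and ease the end up without forcing. Put the pick back in its stand upright, lay the ring flat in the aluminium tray, and leave the other things on the table where they are.

Things in the scene. Friction and masses are not known exactly. Their poses are not given: they have to be found in the camera images.
- camera: White round surveillance-camera head, fixed: 100 mm in diameter, 68 mm tall, foot 124 mm wide and 8 mm high. Origin: centre of its underside, z up. Its upright bore, 64.6 mm wide, opens in the flat rim face at 68 mm. The ring lies in it on a black ledge 60.8 mm above the origin (radius 26.3 mm to the bore wall); the ring's gap is centred about on camera +x. Angles: counter-clockwise from camera x.
- notch (a point): Middle of the pick notch, 29 mm from the bore's axis at 30 deg, at the ledge's height. The notch interrupts the ledge from 15 to 45 deg under one end of the ring (the gap-end on the camera's +y side); its floor is 50 mm above the camera's underside. A dark radial stroke, 13 x 4 mm, on the rim face marks it; the other end has no notch.
- catch0: One of two 10 mm steel balls in the rim, at 65 and 295 deg, centres 34.7 mm from the axis and 68.5 mm above the underside (this one at 65; origin: ball centre). Sprung outward against about 4.4 N plus 2.2 N/mm, they overhang the ring's edge and snap aside one after the other as the end over the notch is raised (the second by about 15 mm), then carry the ring.
- rim (a point): Centre of the bore at the rim face, 68 mm above the underside. Once both balls have let go, the ring rests on them with its gap side up, its ends' wire about 8 mm above this face, its back still in the bore (tilted 12 to 16 deg, shifted up to 6 mm towards the gap): the wire near an end can then be pinched from above, one finger inside the ring and one outside.
- window: Round glass window in the bottom of the bore, 52 mm in diameter. Origin: centre of its top face, at rest 58.5 mm above the camera's underside, so only 2.3 mm below the ring's underside: less than the toe's thickness. It sits on a springy gasket and gives straight down by up to 4.5 mm, at about 4 N per mm; above about 10 N it may crack.
- ring: Split steel retaining ring of round wire 5 mm thick, 63 mm outside and 53 mm inside diameter, 24 g, gap of 40 deg between its ends centred on the ring's x axis. Origin: centre of the circle at the wire's underside; z is its axis.
- ring_end (a point): Point in the middle of the ring's wire close to the end that lies over the pick notch (24 deg from ring x, 29 mm from the axis).
- pick: Hooked pick, upright in its stand, 60 g. Origin: centre of the underside of its collar disc (42 mm wide, 4 mm thick); z up. Square black handle 14 x 14 mm, 4 to 64 mm above the origin, flats along x and y. Below the origin a 6 mm steel shaft, clamped at a different length each time: its foot is 32 to 52 mm below the origin. At the foot a round toe 3.2 mm thick points along +x and ends 10.4 mm from the shaft's axis.
- stand: Fixed aluminium block 70 x 70 x 60 mm with one upright through hole of 31 mm diameter in its middle. The pick's collar rests on its top face, shaft and toe in the hole. Origin: centre of its underside.
- tray: Fixed open aluminium tray 170 x 150 mm, 14 mm high, walls 4 mm, floor about 4 mm thick, empty. Origin: centre of its underside, x along the 170 mm side.
- screw_jar: Glass screw jar, 50 mm in diameter, 60 mm tall; origin at the centre of its underside. To be left alone.
- tape_roll: Black roll of tape lying flat, 90 mm in diameter, 20 mm high; origin at the centre of its underside. To be left alone.
- screwdriver: Screwdriver lying on the table on the far right side, beyond the camera. To be left alone.
- lens_cap: Black lens cap, 56 mm in diameter, 10 mm high; origin at the centre of its underside. To be left alone.
- junction_box: White plastic junction box 70 x 70 x 30 mm; origin at the centre of its underside. To be left alone.

How it is judged:
By the outcome, as a careful person would: the job done as asked, in the order asked, and still so for the second after the job is handed in, with the robot touching nothing.
It also fails if it takes over 64 s, if anything falls off the work surface, if the arm or the gripper's body presses on something with over 40 N, if the wrist force passes 120 N, or if a joint passes its speed limit or range.

### The arm

A 7-joint arm with a two-finger parallel gripper is mounted at the origin on the work surface. World frame = base frame: x ahead of the robot, y to its left, z up, the work surface at z = 0. Lengths are in m, angles in rad, forces in N, time in s.
With the tool pointing down it reaches from about 0.4 to 0.85 m from the base axis. Payload 10.4 kg.
Tool frame: the origin (TCP) lies at the very end of the fingers, on their centre line; the grasp point (between the pads) lies 19 mm behind it; x points along the fingers, y is the direction in which the jaws open and shut, and the axes are right-handed (so a half turn about x gives the same grasp; the last joint's range is limited). The gripper opens to 85 mm and grips with 20 to 120 N. Pads are 22 mm wide; open, the fingers measure 114 mm over their backs; the gripper's body (76 mm by 85 mm) begins 54 mm behind the grasp point. The pads swing forward as they close: fully open they stand 13 mm farther back than shut.
Start: joints at [1.25, 0.332, -0.065, 1.46, 0.022, 1.35, -0.088], TCP at [0.183, -0.598, 0.231] pointing down, gripper open.
Joint ranges: [-2.6, 2.6], [-0.5, 2.12], [-1.47, 1.34], [0.16, 2.42], [-1.27, 4.41], [0.06, 2.06], [-2.6, 2.6]. Speed limits (rad/s): [2.22, 2.22, 2.79, 2.79, 3.14, 3.14, 3.14].

### API

Orientations are given as a unit quaternion [x, y, z, w].
In Python, from workcell import monitor, camera, ticket, regions_of gives the robot as it stands.
- The arm moves only by the tool step_arm, never from a script. Its argument "increments" is a list of rows, each a list of 5 numbers: the finger opening in m, from 0 to 0.0854, then the shift along the world's x, y, z in m, then the turn about the world's z in rad. A call has 1 to 12 rows; each row shifts and turns the commanded pose from where the row before left it; what a row does not reach is not made up. A row lasts 1/12 s, in which the tool goes at most 41.7 mm and 7.16 degrees, less where a joint would pass 70% of its speed; a pose out of reach is approached as far as the arm can. A call with a gripper value outside its range is refused whole. The fingers move at their own pace and stop on an object; "force" is the grip in N (left out, the last holds). Time passes only in rows, so rows that do not move let the fingers close. It gives the time, the measured TCP pose, the force and the opening at its end, in the units of the state.
- monitor.get_obs(): the state, without advancing time (a new reading comes with each control period).
- camera(name): name is "scene" or "side" or "wrist"; returns a dict with "color" (420x560x3 uint8, red, green, blue), "range_z" (420x560 float32, m along the optical axis (not along the pixel's ray), 0 where there is no reading), "fx", "fy", "cx", "cy" (pixels), "k1" (the pictures are not rectified: a ray, as slopes to the right and down, at radius r is drawn at 1 + k1 r^2 times it, then the intrinsics apply), "cam_to_world" (4x4, takes a point from camera to world coordinates). Camera axes: x right, y up, looking along -z (the intrinsics and any distortion apply to the point x, -y, -z); pixel columns grow to the right and rows downward; lengths in m; the calibration is good to about 2 mm. A picture is of the moment at which its call begins.
- ticket.hand_in(): hands the job in, once; it reports no verdict.
Trained networks look in a picture, given as the dict that the camera call returned (one of the last four; its "shot" number tells which), for a name from the list of things; names that differ only in an ending like _2 or _b are one class to them, and where a whole thing is asked for, a point or a joint stands for the part that bears it (a point fixed in the world has none). Each returns a list of dicts, best first, with "p" (0 to 1); they miss things now and then, are a little off and sometimes report something else, mostly with a low value. They report only what shows in the picture. A call takes as long as a camera call.
- regions_of(picture, query): "region" (420x560 bool, what is visible of it) and "centre" ([row, column] in pixels, amid what is visible of it).
The state is a dict: "clock": time; "joint_pos": joint angles; "joint_velocities": joint speeds; "tau": joint torques, N m; "position": TCP position; "ee_rot": TCP orientation; "ft_force": force on the tool from outside, world axes, zero at the start; "torque": the same for the moment, N m; "grip_width": opening from 0.0 (shut) to 1.0 (fully open).
Only numpy, scipy, OpenCV 4.12 (cv2) and the standard library are available. Lean on these libraries where they do the work, as an engineer would, in place of code of your own. Each camera call takes 0.05 s, during which the arm holds its last target. There are 200 camera calls.

## Working session

There is one attempt and no reset: what is moved stays moved. The work goes in short steps, Python scripts to look and compute and a tool call to move; the robot and the scene stay as the last step left them, time stands still between calls to the robot, and variables do not carry over. Pictures are saved under pics/ and viewed, about 8 in all and at most 12, crops included, and the job is handed in when it is done.

Besides the shell and the picture viewer there is one more tool, called by a JSON object that holds its "method" and its "body", one argument or row to a line. step_arm: Moves the arm, as the interface text tells. Its arguments: {"type":"object","properties":{"increments":{"type":"array"},"force":{"type":"number"}},"required":["increments"]}

```bash
ls; mkdir -p pics
cat > h.py <<'E'
import numpy as np, cv2
from workcell import monitor, camera, ticket, regions_of
def pts(p, mask=None):
    """world points of pixels (rows, cols arrays) using depth"""
    h,w=p["range_z"].shape
    if mask is None: mask=np.ones((h,w),bool)
    r,c=np.nonzero(mask&(p["range_z"]>0)); z=p["range_z"][r,c]
    return unproj(p,r,c,z),r,c
def unproj(p,r,c,z):
    xd=(np.asarray(c,float)-p["cx"])/p["fx"]; yd=(np.asarray(r,float)-p["cy"])/p["fy"]
    x,y=xd.copy(),yd.copy()
    for _ in range(20):
        k=1+p["k1"]*(x*x+y*y); x,y=xd/k,yd/k
    P=np.stack([x*z,-y*z,-z*np.ones_like(x)],-1)
    M=np.array(p["cam_to_world"]); return P@M[:3,:3].T+M[:3,3]
def onplane(p,r,c,h):
    a=unproj(p,r,c,1.0); o=np.array(p["cam_to_world"])[:3,3]; d=a-o
    return o+d*((h-o[2])/d[...,2])[...,None]
def proj(p,X):
    M=np.array(p["cam_to_world"]); q=(np.atleast_2d(X)-M[:3,3])@M[:3,:3]
    x,y=q[:,0]/-q[:,2],-q[:,1]/-q[:,2]; k=1+p["k1"]*(x*x+y*y)
    return np.stack([p["cy"]+p["fy"]*y*k,p["cx"]+p["fx"]*x*k],-1)
def save(p,n): cv2.imwrite(f"pics/{n}.png",p["color"][...,::-1])
def state():
    o=monitor.get_obs(); return {k:np.round(o[k],4).tolist() for k in("clock","position","ee_rot","ft_force","grip_width","joint_pos")}
E
python3 - <<'E'
from h import *
print(state())
P={n:camera(n) for n in("scene","side","wrist")}
im=np.hstack([cv2.resize(P[n]["color"],(400,300)) for n in("scene","side")])
im2=np.hstack([cv2.resize(P["wrist"]["color"],(400,300)),np.zeros((300,400,3),np.uint8)])
cv2.imwrite("pics/a.png",np.vstack([im,im2])[...,::-1])
for n in P: print(n,np.round(P[n]["cam_to_world"],3).tolist(),P[n]["fx"],P[n]["k1"])
for n in("scene","side"):
  for q in("camera","pick","stand","tray","screw_jar","tape_roll","lens_cap","junction_box","screwdriver","ring"):
    for d in regions_of(P[n],q)[:1]:
        X,r,c=pts(P[n],d["region"])
        print(n,q,round(d["p"],2),np.round(d["centre"],0),d["region"].sum(),np.round(np.percentile(X,[3,50,97],axis=0),3).tolist() if len(X) else None)
E
```

```text
pics
{'clock': 0.0, 'position': [0.1833, -0.5971, 0.2305], 'ee_rot': [-0.6992, -0.1054, 0.6994, -0.1044], 'ft_force': [0.0037, 0.2007, 0.0108], 'grip_width': 1.0031, 'joint_pos': [1.2504, 0.3329, -0.0647, 1.4609, 0.0216, 1.3499, -0.0885]}
scene [[-0.646, -0.514, 0.565, 1.135], [0.763, -0.413, 0.497, 0.449], [-0.022, 0.752, 0.659, 0.687], [0.0, 0.0, 0.0, 1.0]] 462.9807855154853 -0.0015601357605086329
side [[-0.985, 0.085, -0.15, 0.378], [-0.172, -0.512, 0.841, 1.04], [-0.005, 0.855, 0.519, 0.74], [0.0, 0.0, 0.0, 1.0]] 485.0507745004684 -0.06779145951436465
wrist [[0.294, 0.919, 0.264, 0.249], [-0.956, 0.284, 0.079, -0.577], [-0.002, -0.276, 0.961, 0.374], [0.0, 0.0, 0.0, 1.0]] 303.7863344713382 0.01825717191278883
scene camera 0.9 [202. 293.] 2541 [[0.493, -0.077, 0.002], [0.555, -0.016, 0.054], [0.59, 0.023, 0.069]]
scene pick 0.72 [227. 453.] 490 [[0.435, 0.259, 0.059], [0.457, 0.279, 0.073], [0.47, 0.294, 0.124]]
scene stand 0.57 [244. 440.] 1662 [[0.422, 0.242, 0.001], [0.483, 0.286, 0.047], [0.49, 0.313, 0.061]]
scene tray 0.81 [153. 224.] 2416 [[0.388, -0.387, 0.001], [0.475, -0
[... 1023 characters left out ...]
386, -0.389, 0.001], [0.47, -0.31, 0.005], [0.55, -0.228, 0.014]]
side screw_jar 0.8 [259. 215.] 572 [[0.702, 0.147, 0.003], [0.72, 0.179, 0.038], [0.745, 0.188, 0.062]]
side tape_roll 0.67 [198. 258.] 377 [[0.67, -0.231, 0.003], [0.712, -0.182, 0.017], [0.748, -0.152, 0.022]]
side lens_cap 0.74 [230. 239.] 224 [[0.688, -0.023, 0.002], [0.712, 0.005, 0.01], [0.736, 0.025, 0.013]]
side junction_box 0.8 [322. 208.] 1270 [[0.65, 0.315, 0.001], [0.683, 0.362, 0.03], [0.725, 0.391, 0.033]]
side screwdriver 0.45 [160. 277.] 152 [[0.673, -0.465, -0.0], [0.688, -0.411, 0.02], [0.713, -0.372, 0.027]]
side ring 0.49 [162. 275.] 165 [[0.671, -0.472, 0.008], [0.688, -0.404, 0.02], [0.71, -0.302, 0.027]]
```

View pics/a.png

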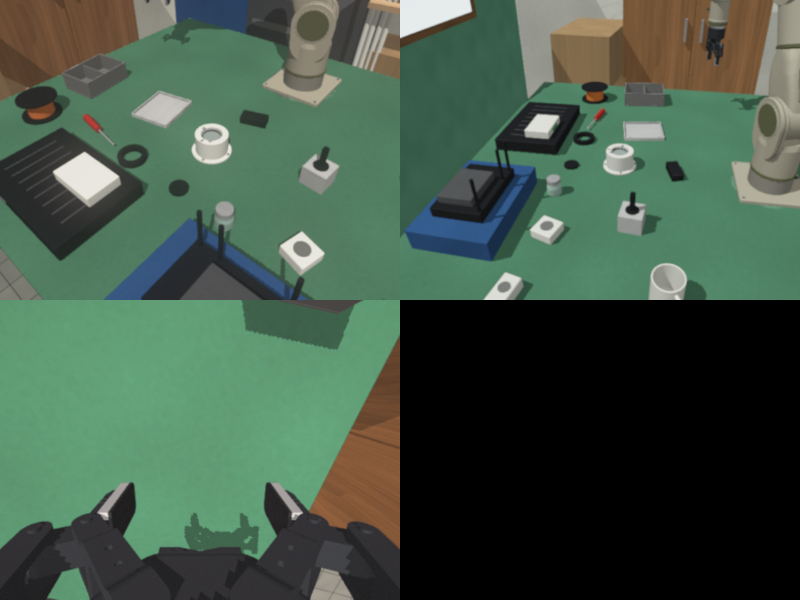

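{"method": "step_arm", "body": {
  "increments": [
    [0.085, 0.01, 0.03, 0.03, 0],
    [0.085, 0.02, 0.03, 0.02, 0],
    [0.085, 0.02, 0.035, 0.02, 0],
    [0.085, 0.02, 0.035, 0.01, 0],
    [0.085, 0.02, 0.035, 0, 0],
    [0.085, 0.02, 0.035, 0, 0],
    [0.085, 0.02, 0.035, 0, 0],
    [0.085, 0.02, 0.035, 0, 0],
    [0.085, 0.02, 0.035, 0, 0],
    [0.085, 0.02, 0.035, 0, 0],
    [0.085, 0.02, 0.035, 0, 0],
    [0.085, 0.02, 0.035, 0, 0]
  ]
}}

```text
clock: 2.15
position: [0.412, -0.1895, 0.3089]
ee_rot: [0.699, 0.104, -0.699, 0.105]
ft_force: [0.7, -1.4, 0.7]
grip_width: 0.996
```

{"method": "step_arm", "body": {
  "increments": [
    [0.085, 0.018, 0.036, 0, 0],
    [0.085, 0.018, 0.036, 0, 0],
    [0.085, 0.018, 0.036, 0, 0],
    [0.085, 0.018, 0.036, -0.01, 0],
    [0.085, 0, 0, -0.01, 0],
    [0.085, 0, 0, 0, 0]
  ]
}}

```text
clock: 2.65
position: [0.4833, -0.0451, 0.287]
ee_rot: [-0.698, -0.107, 0.7, -0.106]
ft_force: [-0.6, -0.5, -0.4]
grip_width: 1.0
```

Run:
```python
from h import *
print(state())
p=camera("wrist"); np.save("w1.npy",p,allow_pickle=True)
save(p,"w1")
for q in("camera","ring","window"):
    for d in regions_of(p,q)[:1]:
        X,r,c=pts(p,d["region"]); print(q,d["p"],d["centre"],np.round(np.percentile(X,[2,50,98],axis=0),4).tolist())
```

```text
{'clock': 2.65, 'position': [0.4833, -0.0451, 0.287], 'ee_rot': [-0.6984, -0.107, 0.6997, -0.1062], 'ft_force': [-0.5784, -0.4834, -0.4386], 'grip_width': 0.9996, 'joint_pos': [0.6544, 0.0365, -0.6631, 1.6976, 0.0219, 1.4173, -1.28]}
camera 0.6 [128.8, 281.4] [[0.4888, -0.0789, 0.0077], [0.5385, -0.0308, 0.0678], [0.5892, 0.0206, 0.0706]]
ring 0.94 [152.5, 271.5] [[0.5041, -0.0619, 0.0569], [0.5294, -0.0273, 0.0658], [0.5636, -0.0024, 0.0677]]
window 0.95 [135.1, 280.4] [[0.5107, -0.0548, 0.0575], [0.5342, -0.0313, 0.059], [0.557, -0.0088, 0.0607]]
```

View pics/w1.png

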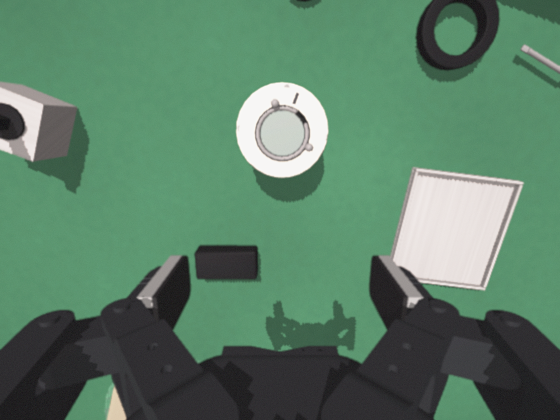

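Run:
```python
from h import *
p=np.load("w1.npy",allow_pickle=True).item()
im=p["color"][70:195,225:345]; cv2.imwrite("pics/w1c.png",cv2.resize(im,None,fx=6,fy=6,interpolation=cv2.INTER_CUBIC)[:,:,::-1][:600])
X,r,c=pts(p); 
g=p["color"].astype(int)
# white rim face by depth height, circle fit of outer edge at z=.068 plane
m=np.zeros((420,560),bool); m[r,c]=(abs(X[:,2]-.068)<.0025)&(np.hypot(X[:,0]-.538,X[:,1]+.03)<.06)
def circ(q):
    A=np.c_[2*q,np.ones(len(q))]; s=np.linalg.lstsq(A,(q**2).sum(1),rcond=None)[0]; return s[:2],np.sqrt(s[2]+s[:2]@s[:2])
cs=max(cv2.findContours(m.astype(np.uint8),cv2.RETR_EXTERNAL,cv2.CHAIN_APPROX_NONE)[0],key=len)[:,0]
q=onplane(p,cs[:,1],cs[:,0],.068)[:,:2]
for _ in range(4):
    c0,R=circ(q); e=abs(np.hypot(*(q-c0).T)-R); q=q[e<max(.0008,2*e.std())]
print("outer",c0,R,len(q))
# stroke
mm=np.zeros_like(m); mm[75:125,283:310]=(g[75:125,283:310].sum(2)<330)
n,l,st,ce=cv2.connectedComponentsWithStats(mm.astype(np.uint8))
for i in range(1,n):
    if st[i,4]>3:
        x=onplane(p,*[np.array([v]) for v in ce[i][::-1]],.068)[0,:2]; d=x-c0; print(st[i],ce[i],x,np.hypot(*d),np.degrees(np.arctan2(d[1],d[0])))
for q_ in("catch0","notch"):
    for d in regions_of(p,q_)[:3]:
        x=onplane(p,*[np.array([v]) for v in d["centre"]],.071)[0,:2]; d2=x-c0; print(q_,d["p"],d["region"].sum(),d["centre"],x,np.hypot(*d2),np.degrees(np.arctan2(d2[1],d2[0])))
for d in regions_of(p,"window")[:1]:
    rr,cc=np.nonzero(d["region"]); cw=onplane(p,rr,cc,.0585)[:,:2]; print("win",cw.mean(0))
```

```text
outer [ 0.5336519 -0.0317095] 0.049572460344314194 246
[294  94   4   9  10] [295.2  98.2] [ 0.57459293 -0.03426398] 0.04102064467241287 -3.570297547961305
[296 111  11  13  59] [301.10169492 117.06779661] [ 0.5573536  -0.04704011] 0.028227617081608047 -32.89539879442229
notch 0.89 6071 [128.2, 280.9] [ 0.53882695 -0.02867846] 0.005997356512181061 30.357572201750045
win [ 0.53407996 -0.03149059]
```

View pics/w1c.png

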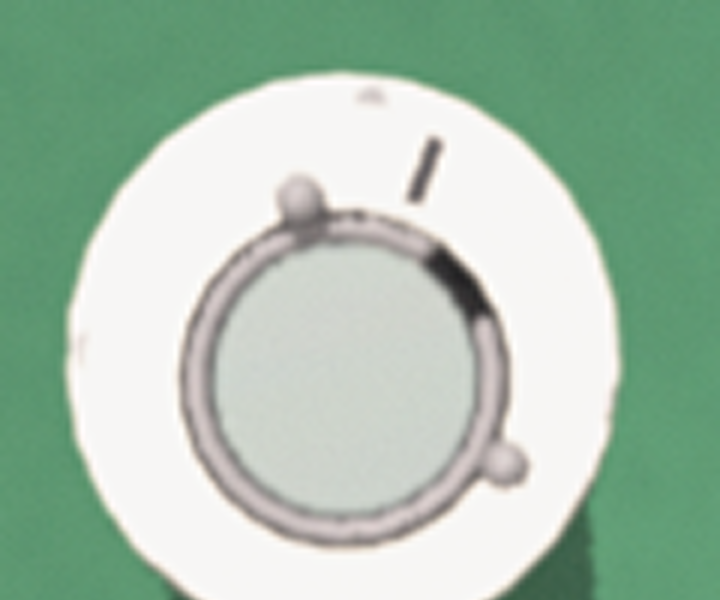

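{"method": "step_arm", "body": {
  "increments": [
    [0.085, -0.01, 0.03, 0, 0],
    [0.085, -0.01, 0.035, 0, 0],
    [0.085, -0.01, 0.035, 0, 0],
    [0.085, -0.01, 0.035, 0, 0],
    [0.085, -0.01, 0.035, 0, 0],
    [0.085, -0.01, 0.035, 0, 0],
    [0.085, -0.01, 0.035, 0, 0],
    [0.085, 0, 0.03, 0, 0],
    [0.085, 0, 0, 0, 0]
  ]
}}

```text
clock: 3.75
position: [0.4119, 0.2281, 0.2894]
ee_rot: [0.7, 0.108, -0.698, 0.107]
ft_force: [-0.4, 0.3, -1.0]
grip_width: 0.994
```

Run:
```python
from h import *
p=camera("wrist"); np.save("w2.npy",p,allow_pickle=True)
X,r,c=pts(p)
def rect(m,h,name):
    m=cv2.morphologyEx(m.astype(np.uint8),cv2.MORPH_OPEN,np.ones((3,3)))
    cs=max(cv2.findContours(m,cv2.RETR_EXTERNAL,cv2.CHAIN_APPROX_NONE)[0],key=len)[:,0]
    q=onplane(p,cs[:,1],cs[:,0],h)[:,:2]; rc=cv2.minAreaRect((q*1000).astype(np.float32)); print(name,rc, len(q))
z=np.zeros((420,560)); z[r,c]=X[:,2]
near=np.zeros((420,560),bool); near[r,c]=np.hypot(X[:,0]-.452,X[:,1]-.279)<.06
print(np.percentile(X[near[r,c]],[1,50,99],axis=0))
rect(near&(z>.115)&(z<.14),.124,"top"); rect(near&(abs(z-.0615)<.005),.0615,"standtop")
g=p["color"].astype(int)
for h in np.arange(.05,.13,.002):
    n=(near&(abs(z-h)<.001)).sum(); print(round(h,3),n,end="; ")
rr,cc=np.nonzero(near); cv2.imwrite("pics/w2c.png",cv2.resize(p["color"][rr.min()-5:rr.max()+5,cc.min()-5:cc.max()+5],None,fx=3,fy=3)[...,::-1]); print(rr.min(),cc.min(),rr.max(),cc.max())
```

```text
[[ 3.93655464e-01  2.23459422e-01 -3.88158819e-04]
 [ 4.18149548e-01  2.65624385e-01  3.67506857e-01]
 [ 5.00984574e-01  3.27343834e-01  3.91234434e-01]]
top ((450.7956237792969, 275.94659423828125), (14.130467414855957, 14.54658317565918), 81.93621063232422) 50
standtop ((450.4397277832031, 276.20477294921875), (69.62340545654297, 69.62775421142578), 85.0383071899414) 217
0.05 0; 0.052 0; 0.054 0; 0.056 0; 0.058 50; 0.06 1732; 0.062 759; 0.064 515; 0.066 185; 0.068 0; 0.07 1; 0.072 3; 0.074 4; 0.076 0; 0.078 2; 0.08 5; 0.082 1; 0.084 3; 0.086 2; 0.088 2; 0.09 3; 0.092 1; 0.094 3; 0.096 3; 0.098 3; 0.1 3; 0.102 4; 0.104 1; 0.106 3; 0.108 5; 0.11 1; 0.112 4; 0.114 6; 0.116 1; 0.118 5; 0.12 2; 0.122 6; 0.124 144; 0.126 54; 0.128 0; Traceback (most recent call last):
  File "<stdin>", line 15, in <module>
cv2.error: OpenCV(4.12.0) /io/opencv/modules/imgproc/src/resize.cpp:4208: error: (-215:Assertion failed) !ssize.empty() in function 'resize'
```

{"method": "step_arm", "body": {
  "increments": [
    [0.085, 0.004, 0.005, -0.005, 0.12],
    [0.085, 0.004, 0.005, -0.005, 0.12],
    [0.085, 0.004, 0.005, -0.005, 0.12],
    [0.085, 0.004, 0.005, -0.005, 0.12],
    [0.085, 0.004, 0.005, -0.005, 0.12],
    [0.085, 0.004, 0.005, -0.005, 0.12],
    [0.085, 0.004, 0.005, -0.005, 0.12],
    [0.085, 0.004, 0.005, -0.005, 0.12],
    [0.085, 0.004, 0.005, -0.005, 0.12],
    [0.085, 0.003, 0.003, -0.005, 0.05],
    [0.085, 0, 0, 0, 0]
  ]
}}

```text
clock: 4.72
position: [0.4533, 0.2691, 0.2375]
ee_rot: [-0.534, -0.463, 0.535, -0.463]
ft_force: [1.0, 0.2, 0.0]
grip_width: 0.993
```

Run:
```python
from h import *
from scipy.spatial.transform import Rotation as R
s=state();print(s); print(R.from_quat(s["ee_rot"]).as_matrix().round(3))
```

```text
{'clock': 4.7167, 'position': [0.4533, 0.2691, 0.2375], 'ee_rot': [-0.5338, -0.4633, 0.5349, -0.4629], 'ft_force': [0.9533, 0.1509, 0.0285], 'grip_width': 0.9928, 'joint_pos': [0.315, 0.264, -1.0778, 1.6662, 0.2369, 1.3557, -0.9425]}
[[-0.002  0.99  -0.142]
 [-0.001 -0.142 -0.99 ]
 [-1.    -0.001  0.001]]
```

{"method": "step_arm", "body": {
  "increments": [
    [0.085, -0.0025, 0.007, -0.01, 0],
    [0.085, 0, 0, -0.025, 0],
    [0.085, 0, 0, -0.03, 0],
    [0.085, 0, 0, -0.03, 0],
    [0.085, 0, 0, -0.03, 0],
    [0.085, 0, 0, -0.02, 0],
    [0.085, 0, 0, -0.01, 0],
    [0.085, 0, 0, 0, 0]
  ]
}}

```text
clock: 5.38
position: [0.4489, 0.2766, 0.0816]
ee_rot: [-0.534, -0.463, 0.536, -0.462]
ft_force: [-0.4, -0.6, 0.2]
grip_width: 0.993
```

{"method": "step_arm", "body": {
  "increments": [
    [0.06, 0.002, 0, -0.005, 0],
    [0.04, 0, 0, 0, 0],
    [0.02, 0, 0, 0, 0],
    [0.005, 0, 0, 0, 0],
    [0.005, 0, 0, 0, 0],
    [0.005, 0, 0, 0, 0],
    [0.005, 0, 0, 0, 0],
    [0.005, 0, 0, 0, 0]
  ],
  "force": 50
}}

```text
clock: 6.05
position: [0.4523, 0.2777, 0.0791]
ee_rot: [0.535, 0.463, -0.534, 0.463]
ft_force: [-1.3, -0.3, 6.2]
grip_width: 0.155
```

{"method": "step_arm", "body": {
  "increments": [
    [0.005, 0, 0, 0.01, 0],
    [0.005, 0, 0, 0.02, 0],
    [0.005, 0, 0, 0.025, 0],
    [0.005, 0, 0, 0.025, 0],
    [0.005, 0, 0, 0.025, 0],
    [0.005, 0, 0, 0.015, 0],
    [0.005, 0, 0, 0, 0]
  ]
}}

```text
clock: 6.63
position: [0.453, 0.2788, 0.2022]
ee_rot: [0.536, 0.463, -0.533, 0.464]
ft_force: [0.1, 0.7, -1.1]
grip_width: 0.154
```

Run:
```python
from h import *
print(state())
ims=[]
for n in("scene","side"):
    p=camera(n); np.save(f"l_{n}.npy",p,allow_pickle=True)
    t=np.array(state()["position"]); a=proj(p,t+[0,0,-.05])[0].astype(int); print(n,a,proj(p,t)[0])
    ims.append(cv2.resize(p["color"][a[0]-38:a[0]+38,a[1]-38:a[1]+38],(400,400),interpolation=cv2.INTER_CUBIC))
cv2.imwrite("pics/l.png",np.hstack(ims)[...,::-1])
```

```text
{'clock': 6.6333, 'position': [0.453, 0.2788, 0.2022], 'ee_rot': [0.536, 0.4626, -0.5328, 0.4635], 'ft_force': [0.0814, 0.6799, -1.1189], 'grip_width': 0.1536, 'joint_pos': [0.2803, 0.3043, -1.0686, 1.7096, 0.2787, 1.288, -0.9894]}
scene [196 460] [173.65176208 467.10146718]
side [260 324] [240.28814238 325.39580068]
```

View pics/l.png

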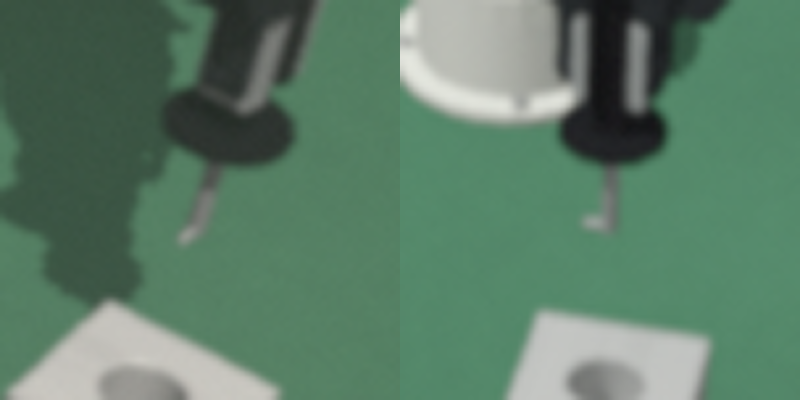

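Run:
```python
from h import *
t=np.array([.453,.2788,.2022])
for n,foot,toe in(("side",(612,235),(583,222)),("scene",(197,238),(181,241))):
    p=np.load(f"l_{n}.npy",allow_pickle=True).item(); a=proj(p,t+[0,0,-.05])[0].astype(int)
    off=400 if n=="side" else 0
    print(n,"seen foot",a[0]-38+foot[1]/5.263,a[1]-38+(foot[0]-off)/5.263,"toe",a[0]-38+toe[1]/5.263,a[1]-38+(toe[0]-off)/5.263)
    for h in(.05,.055,.06,.065,.07): print(h,proj(p,t-[0,0,h])[0].round(1),"toe",proj(p,t-[0,0,h]+np.array([.0103,-.0015,.0016]))[0].round(1))
    for h in(.01,.015,.02): print("collar",h,proj(p,t-[0,0,h])[0].round(1))
```

```text
side seen foot 265.6513395401862 326.2812084362531 toe 263.18126543796313 320.77104313129394
0.05 [259.9 324.2] toe [258.3 319.1]
0.055 [261.9 324.1] toe [260.3 319.1]
0.06 [263.9 324. ] toe [262.3 319. ]
0.065 [265.9 324. ] toe [264.3 318.9]
0.07 [267.9 323.9] toe [266.2 318.9]
collar 0.01 [243.4 324.8]
collar 0.015 [245.5 324.7]
collar 0.02 [247.6 324.6]
scene seen foot 202.2213566406992 459.431122933688 toe 202.79137374121223 456.3910317309519
0.05 [195.5 460.7] toe [197.4 457.7]
0.055 [197.6 460.1] toe [199.5 457. ]
0.06 [199.8 459.4] toe [201.7 456.4]
0.065 [201.9 458.8] toe [203.8 455.7]
0.07 [204.  458.1] toe [205.9 455.1]
collar 0.01 [177.7 466.2]
collar 0.015 [179.9 465.5]
collar 0.02 [182.2 464.8]
```

{"method": "step_arm", "body": {
  "increments": [
    [0.005, 0.004, -0.015, 0, 0],
    [0.005, 0.009, -0.03, 0, 0.02],
    [0.005, 0.009, -0.03, 0, 0.02],
    [0.005, 0.009, -0.035, 0, 0.02],
    [0.005, 0.009, -0.035, 0, 0.027],
    [0.005, 0.009, -0.035, 0, 0],
    [0.005, 0.009, -0.035, 0, 0],
    [0.005, 0.009, -0.03, 0, 0],
    [0.005, 0.009, -0.03, 0, 0],
    [0.005, 0.009, -0.025, -0.015, 0],
    [0.005, 0.004, -0.01, -0.015, 0],
    [0.005, 0, 0, 0, 0]
  ]
}}

```text
clock: 7.73
position: [0.5393, -0.0362, 0.1643]
ee_rot: [-0.514, -0.486, 0.516, -0.483]
ft_force: [-0.2, -0.3, -1.5]
grip_width: 0.159
```

Run:
```python
from h import *
from scipy.spatial.transform import Rotation as R
s=state();print(s); print(R.from_quat(s["ee_rot"]).as_matrix().round(3).tolist())
t=np.array(s["position"]); ims=[]
for n in("scene","side"):
    p=camera(n); np.save(f"m_{n}.npy",p,allow_pickle=True)
    a=proj(p,[.534,-.032,.09])[0].astype(int); b=p["color"][a[0]-35:a[0]+35,a[1]-35:a[1]+35]
    b=cv2.resize(b,(560,560),interpolation=cv2.INTER_CUBIC)
    C=np.array([.5338,-.0316]); 
    def L(X,col):
        q=((proj(p,X)-[a[0]-35,a[1]-35])+.5)*8; cv2.polylines(b,[q[:,::-1].round().astype(int)],False,col,1)
    th=np.linspace(0,2*np.pi,60)
    for r_ in(.0323,.05): L(np.c_[C[0]+r_*np.cos(th),C[1]+r_*np.sin(th),0*th+.068],(255,0,0))
    L(np.array([t-[0,0,.02],t-[0,0,.063],t-[0,0,.063]+[.0104,-.0006,0]]),(0,0,255))
    ims.append(b)
cv2.imwrite("pics/m.png",cv2.resize(np.hstack(ims),(800,400),interpolation=cv2.INTER_AREA)[...,::-1])
```

```text
{'clock': 7.7333, 'position': [0.5393, -0.0362, 0.1643], 'ee_rot': [-0.5136, -0.4861, 0.5164, -0.4829], 'ft_force': [-0.1844, -0.345, -1.5214], 'grip_width': 0.1587, 'joint_pos': [0.7695, 0.3332, -0.9259, 1.73, 0.2801, 1.2254, -0.2887]}
[[-0.006, 0.998, -0.061], [0.001, -0.061, -0.998], [-1.0, -0.006, -0.0]]
```

View pics/m.png

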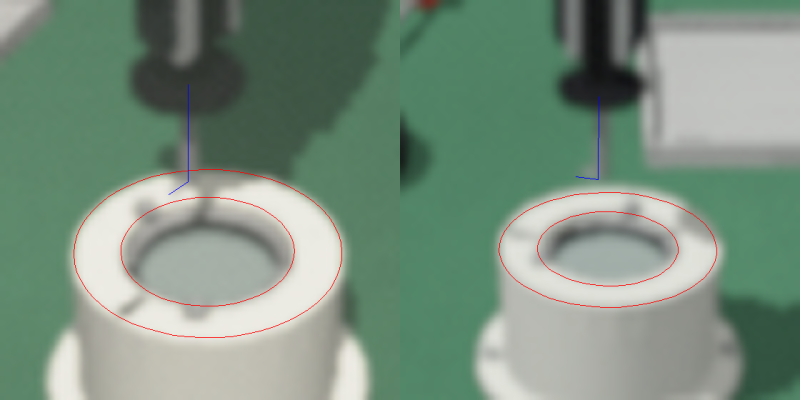

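{"method": "step_arm", "body": {
  "increments": [
    [0.005, 0.002, 0.002, -0.003, 0],
    [0.005, 0.002, 0.002, -0.005, 0],
    [0.005, 0, 0, -0.008, 0],
    [0.005, 0, 0, -0.008, 0],
    [0.005, 0, 0, -0.008, 0],
    [0.005, 0, 0, -0.005, 0],
    [0.005, 0, 0, -0.002, 0],
    [0.005, 0, 0, 0, 0],
    [0.005, 0, 0, 0, 0]
  ],
  "force": 60
}}

```text
clock: 8.58
position: [0.5451, -0.0284, 0.1296]
ee_rot: [0.514, 0.486, -0.514, 0.486]
ft_force: [0.4, -0.1, -0.5]
grip_width: 0.149
```

{"method": "step_arm", "body": {
  "increments": [
    [0.005, 0, 0, -0.002, 0],
    [0.005, 0, 0, 0, 0],
    [0.005, 0, 0, 0, 0]
  ]
}}

```text
clock: 8.83
position: [0.5451, -0.0284, 0.1276]
ee_rot: [0.514, 0.486, -0.514, 0.486]
ft_force: [0.2, -0.1, -0.6]
grip_width: 0.157
```

{"method": "step_arm", "body": {
  "increments": [
    [0.005, 0, 0, -0.001, 0],
    [0.005, 0, 0, 0, 0]
  ]
}}

```text
clock: 9.0
position: [0.545, -0.0285, 0.1265]
ee_rot: [0.514, 0.486, -0.514, 0.486]
ft_force: [1.0, 0.6, -2.0]
grip_width: 0.154
```

{"method": "step_arm", "body": {
  "increments": [
    [0.005, -0.001, -0.0035, 0, 0],
    [0.005, 0, 0, -0.001, 0],
    [0.005, 0, 0, 0, 0],
    [0.005, 0, 0, 0, 0]
  ]
}}

```text
clock: 9.33
position: [0.5439, -0.032, 0.1255]
ee_rot: [0.514, 0.486, -0.514, 0.486]
ft_force: [-0.6, 0.0, 0.4]
grip_width: 0.155
```

{"method": "step_arm", "body": {
  "increments": [
    [0.005, 0, 0, -0.001, 0],
    [0.005, 0, 0, 0, 0],
    [0.005, 0, 0, 0, 0]
  ]
}}

```text
clock: 9.58
position: [0.544, -0.0318, 0.1245]
ee_rot: [0.514, 0.486, -0.514, 0.486]
ft_force: [-0.2, -0.2, -0.0]
grip_width: 0.156
```

{"method": "step_arm", "body": {
  "increments": [
    [0.005, 0, 0, -0.001, 0],
    [0.005, 0, 0, 0, 0],
    [0.005, 0, 0, 0, 0]
  ]
}}

```text
clock: 9.83
position: [0.5439, -0.0319, 0.1235]
ee_rot: [-0.514, -0.486, 0.514, -0.486]
ft_force: [1.3, 0.3, -0.3]
grip_width: 0.156
```

{"method": "step_arm", "body": {
  "increments": [
    [0.005, 0, 0, -0.001, 0],
    [0.005, 0, 0, 0, 0],
    [0.005, 0, 0, 0, 0]
  ]
}}

```text
clock: 10.08
position: [0.5439, -0.0319, 0.1225]
ee_rot: [0.514, 0.486, -0.514, 0.486]
ft_force: [0.6, -0.4, -2.1]
grip_width: 0.146
```

{"method": "step_arm", "body": {
  "increments": [
    [0.005, 0, 0, -0.001, 0],
    [0.005, 0, 0, 0, 0],
    [0.005, 0, 0, 0, 0]
  ]
}}

```text
clock: 10.33
position: [0.5441, -0.0319, 0.1217]
ee_rot: [0.514, 0.486, -0.514, 0.486]
ft_force: [-1.0, -0.1, 2.6]
grip_width: 0.158
```

{"method": "step_arm", "body": {
  "increments": [
    [0.005, 0, 0, -0.0007, 0],
    [0.005, 0, 0, 0, 0],
    [0.005, 0, 0, 0, 0]
  ]
}}

```text
clock: 10.58
position: [0.5441, -0.0319, 0.121]
ee_rot: [0.514, 0.486, -0.514, 0.486]
ft_force: [-1.0, 0.1, 4.0]
grip_width: 0.153
```

{"method": "step_arm", "body": {
  "increments": [
    [0.005, 0, 0, -0.0006, 0],
    [0.005, 0, 0, 0, 0],
    [0.005, 0.0015, 0, 0, 0],
    [0.005, 0.0015, -0.0001, 0, 0],
    [0.005, 0.0015, -0.0001, 0, 0],
    [0.005, 0.001, -0.0001, 0, 0],
    [0.005, 0, 0, 0, 0]
  ]
}}

```text
clock: 11.17
position: [0.5493, -0.0321, 0.1203]
ee_rot: [-0.514, -0.486, 0.514, -0.486]
ft_force: [-2.5, -0.2, 6.1]
grip_width: 0.154
```

{"method": "step_arm", "body": {
  "increments": [
    [0.005, 0.001, 0, 0, 0],
    [0.005, 0.001, -0.0001, 0, 0],
    [0.005, 0.0005, 0, 0, 0],
    [0.005, 0, 0, 0, 0]
  ]
}}

```text
clock: 11.5
position: [0.5516, -0.0322, 0.1203]
ee_rot: [-0.514, -0.486, 0.514, -0.486]
ft_force: [-3.8, 0.2, 6.9]
grip_width: 0.156
```

{"method": "step_arm", "body": {
  "increments": [
    [0.005, 0.001, 0, 0, 0],
    [0.005, 0.001, -0.0001, 0, 0],
    [0.005, 0.0005, 0, 0, 0],
    [0.005, 0, 0, 0, 0]
  ]
}}

```text
clock: 11.83
position: [0.5543, -0.0323, 0.1204]
ee_rot: [-0.514, -0.486, 0.514, -0.486]
ft_force: [-2.5, -0.1, 6.6]
grip_width: 0.154
```

{"method": "step_arm", "body": {
  "increments": [
    [0.005, 0.001, 0, 0, 0],
    [0.005, 0, 0, 0.001, 0],
    [0.005, 0, 0, 0.001, 0],
    [0.005, 0, 0, 0.001, 0],
    [0.005, 0, 0, 0, 0]
  ]
}}

```text
clock: 12.25
position: [0.5553, -0.0324, 0.123]
ee_rot: [-0.514, -0.486, 0.514, -0.486]
ft_force: [-0.8, -0.3, -2.2]
grip_width: 0.154
```

{"method": "step_arm", "body": {
  "increments": [
    [0.005, 0, 0, 0.001, 0],
    [0.005, 0, 0, 0.001, 0],
    [0.005, 0, 0, 0, 0]
  ]
}}

```text
clock: 12.5
position: [0.555, -0.0323, 0.1249]
ee_rot: [-0.514, -0.486, 0.514, -0.486]
ft_force: [-1.7, 0.3, -3.9]
grip_width: 0.156
```

{"method": "step_arm", "body": {
  "increments": [
    [0.005, 0, 0, 0.001, 0],
    [0.005, 0, 0, 0.001, 0],
    [0.005, 0, 0, 0, 0]
  ]
}}

```text
clock: 12.75
position: [0.5557, -0.0324, 0.1275]
ee_rot: [0.514, 0.486, -0.514, 0.486]
ft_force: [-0.5, -0.7, -0.8]
grip_width: 0.155
```

```bash
cat >> h.py <<'E'
def crops(name,X,half=32):
    ims=[]
    for n in("scene","side"):
        p=camera(n); a=proj(p,X)[0].astype(int)
        ims.append(cv2.resize(p["color"][a[0]-half:a[0]+half,a[1]-half:a[1]+half],(400,400),interpolation=cv2.INTER_CUBIC))
    cv2.imwrite(f"pics/{name}.png",np.hstack(ims)[...,::-1])
E
python3 -c "
from h import *
crops('n',[.54,-.032,.075],27)"
```

```text
(no output)
```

View pics/n.png

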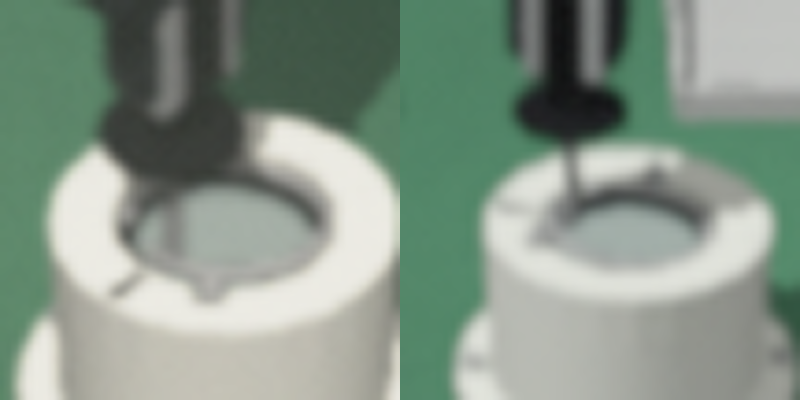

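{"method": "step_arm", "body": {
  "increments": [
    [0.005, 0, 0, 0.001, 0],
    [0.005, 0, 0, 0.001, 0],
    [0.005, 0, 0, 0, 0]
  ]
}}

```text
clock: 13.1
position: [0.5559, -0.0325, 0.1297]
ee_rot: [0.514, 0.486, -0.514, 0.486]
ft_force: [0.7, 0.6, -1.3]
grip_width: 0.156
```

{"method": "step_arm", "body": {
  "increments": [
    [0.005, 0, 0, 0.001, 0],
    [0.005, 0, 0, 0.001, 0],
    [0.005, 0, 0, 0, 0]
  ]
}}

```text
clock: 13.35
position: [0.5556, -0.0324, 0.1315]
ee_rot: [0.514, 0.486, -0.514, 0.486]
ft_force: [-0.0, 0.1, -0.7]
grip_width: 0.153
```

{"method": "step_arm", "body": {
  "increments": [
    [0.005, 0, 0, 0.001, 0],
    [0.005, 0, 0, 0.001, 0],
    [0.005, 0, 0, 0, 0]
  ]
}}

```text
clock: 13.6
position: [0.5556, -0.0324, 0.1334]
ee_rot: [0.514, 0.486, -0.514, 0.486]
ft_force: [-0.1, 0.2, -1.1]
grip_width: 0.159
```

Run:
```python
from h import *
print(state())
for n in("scene","side"):
    p=camera(n)
    for q in("ring","ring_end"):
      for d in regions_of(p,q)[:1]:
        X,r,c=pts(p,d["region"]); print(n,q,round(d["p"],2),d["centre"],len(X),np.round(np.percentile(X,[3,50,97],axis=0),3).tolist())
    m=np.zeros((420,560),bool); X,r,c=pts(p)
    k=(np.hypot(X[:,0]-.534,X[:,1]+.032)<.04)&(X[:,2]>.0715)&(X[:,2]<.09)
    print(n,k.sum(), np.round(X[k][:40],3).tolist())
crops('o',[.545,-.032,.075],20)
```

```text
{'clock': 13.6, 'position': [0.5556, -0.0324, 0.1334], 'ee_rot': [0.5139, 0.4858, -0.5137, 0.4859], 'ft_force': [-0.0501, 0.2062, -1.0985], 'grip_width': 0.1589, 'joint_pos': [0.7229, 0.3993, -0.9023, 1.7291, 0.3367, 1.1773, -0.3285]}
scene ring_end 0.4 [179.2, 301.9] 116 [[0.504, -0.056, 0.06], [0.522, -0.023, 0.071], [0.563, -0.001, 0.079]]
scene 95 [[0.537, -0.062, 0.072], [0.546, -0.057, 0.072], [0.557, -0.034, 0.09], [0.548, -0.055, 0.072], [0.556, -0.037, 0.085], [0.558, -0.033, 0.089], [0.557, -0.031, 0.089], [0.515, -0.011, 0.073], [0.552, -0.054, 0.072], [0.551, -0.053, 0.072], [0.556, -0.037, 0.083], [0.557, -0.034, 0.085], [0.556, -0.032, 0.086], [0.517, -0.006, 0.074], [0.556, -0.037, 0.08], [0.556, -0.034, 0.081], [0.556, -0.032, 0.083], [0.524, -0.004, 0.076], [0.521, -0.004, 0.074], [0.56, -0.031, 0.083], [0.557, -0.031, 0.081], [0.526, -0.005, 0.074], [0.524, -0.004, 0.074], [0.522, -0.003, 0.073], [0.557, -0.034, 0.077], [0.556, -0.032, 0.078], [0.536, -0.0, 0.08], [0.529, -0.003, 0.075], [0.527, -0.001, 0.075], [0.563, -0.037, 0.077], [0.562, -0.035, 0.076], [0.562,
[... 566 characters left out ...]
5, -0.05, 0.073], [0.56, -0.031, 0.08], [0.557, -0.031, 0.081], [0.555, -0.034, 0.079], [0.552, -0.032, 0.081], [0.56, -0.03, 0.078], [0.558, -0.033, 0.077], [0.554, -0.029, 0.08], [0.552, -0.031, 0.079], [0.562, -0.03, 0.075], [0.559, -0.024, 0.079], [0.558, -0.036, 0.072], [0.555, -0.033, 0.074], [0.551, -0.028, 0.077], [0.558, -0.019, 0.079], [0.555, -0.02, 0.079], [0.554, -0.031, 0.072], [0.557, -0.013, 0.079], [0.554, -0.012, 0.08], [0.552, -0.013, 0.08], [0.554, -0.013, 0.077], [0.551, -0.009, 0.08], [0.549, -0.012, 0.078], [0.565, -0.013, 0.073], [0.562, -0.013, 0.073], [0.56, -0.015, 0.072], [0.551, -0.008, 0.077], [0.548, -0.008, 0.077], [0.546, -0.01, 0.076], [0.542, -0.004, 0.08]]
```

View pics/o.png

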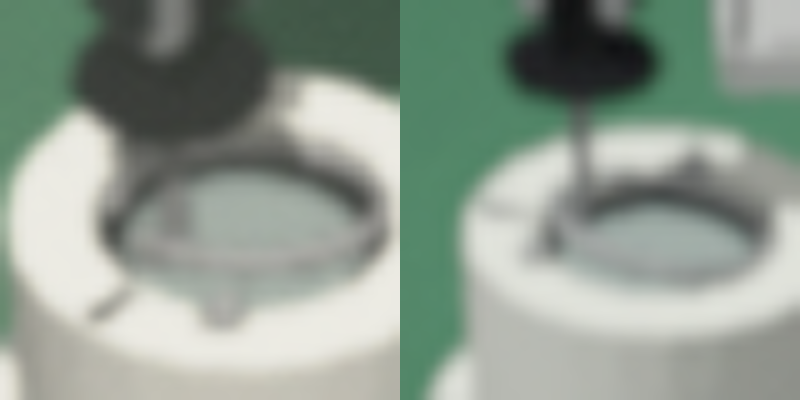

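{"method": "step_arm", "body": {
  "increments": [
    [0.005, 0, 0, 0.001, 0],
    [0.005, 0, 0, 0.001, 0],
    [0.005, 0, 0, 0, 0]
  ]
}}

```text
clock: 14.25
position: [0.5556, -0.0324, 0.1355]
ee_rot: [0.514, 0.486, -0.514, 0.486]
ft_force: [0.3, 0.3, -0.8]
grip_width: 0.154
```

{"method": "step_arm", "body": {
  "increments": [
    [0.005, 0, 0, 0.001, 0],
    [0.005, 0, 0, 0.001, 0],
    [0.005, 0, 0, 0, 0]
  ]
}}

```text
clock: 14.5
position: [0.5556, -0.0324, 0.1375]
ee_rot: [0.514, 0.486, -0.514, 0.486]
ft_force: [0.2, 0.3, -0.8]
grip_width: 0.154
```

```bash
cat >> h.py <<'E'
def prof(names=("scene","side"),C=(.5338,-.0316),lo=.062,hi=.1):
    for n in names:
        p=camera(n); X,r,c=pts(p); d=X[:,:2]-C; rr=np.hypot(*d.T); a=(np.degrees(np.arctan2(d[:,1],d[:,0]))+33.3)%360
        k=(rr>.023)&(rr<.036)&(X[:,2]>lo)&(X[:,2]<hi)
        print(n,{int(b):(int(s.sum()),*np.round(np.percentile(X[s,2]*1e3,[50,90]),1).tolist(),round(float(np.median(rr[s])*1e3),1)) for b in range(0,360,15) if (s:=k&(a>=b)&(a<b+15)).sum()>3})
E
python3 -c "
from h import *
prof()
crops('q',[.545,-.032,.075],20)"
```

```text
scene {0: (4, 67.3, 68.0, 34.0), 15: (20, 82.8, 96.0, 24.3), 30: (20, 80.6, 90.6, 28.8), 45: (13, 79.5, 83.1, 31.3), 60: (12, 80.2, 82.2, 30.1), 75: (12, 79.3, 81.7, 30.3), 90: (12, 76.2, 80.6, 31.8), 105: (13, 75.9, 78.9, 30.8), 120: (10, 70.7, 76.1, 31.8), 135: (11, 66.9, 74.5, 33.3), 150: (10, 69.0, 72.2, 32.4), 165: (10, 68.8, 70.6, 32.4), 180: (10, 67.8, 68.3, 29.6), 195: (15, 66.7, 68.3, 31.3), 210: (17, 65.3, 68.0, 32.6), 225: (17, 65.8, 67.4, 32.5), 240: (16, 65.8, 67.1, 31.6), 255: (14, 64.6, 67.7, 29.9), 270: (8, 65.1, 67.2, 29.9), 285: (5, 69.6, 72.1, 31.5), 300: (13, 69.7, 72.8, 33.7), 315: (9, 70.9, 73.7, 28.1), 330: (10, 70.0, 74.7, 31.6), 345: (4, 66.7, 71.8, 31.9)}
side {15: (8, 68.5, 80.7, 31.3), 30: (7, 78.3, 81.9, 28.5), 45: (5, 80.5, 82.6, 26.8), 60: (7, 74.5, 83.0, 32.0), 75: (7, 69.6, 82.4, 33.6), 90: (8, 78.2, 81.8, 30.2), 105: (11, 76.9, 79.8, 31.3), 120: (7, 76.6, 78.8, 32.6), 135: (9, 73.3, 76.5, 32.8), 150: (9, 71.1, 73.5, 32.6), 165: (4, 69.4, 70.7, 32.5), 180: (5, 68.4, 69.1, 33.1), 195: (4, 68.4, 68.8, 34.6), 210: (5, 66.8, 69.2, 29.8), 225: (7, 66.7, 69.4, 33.3), 240: (8, 64.4, 68.0, 29.1), 255: (9, 66.9, 68.7, 32.7), 270: (9, 66.6, 67.6, 33.3), 285: (15, 68.8, 71.9, 27.4), 300: (9, 67.0, 72.2, 29.2), 315: (11, 66.9, 72.4, 29.1), 330: (9, 67.0, 74.4, 30.5)}
```

View pics/q.png

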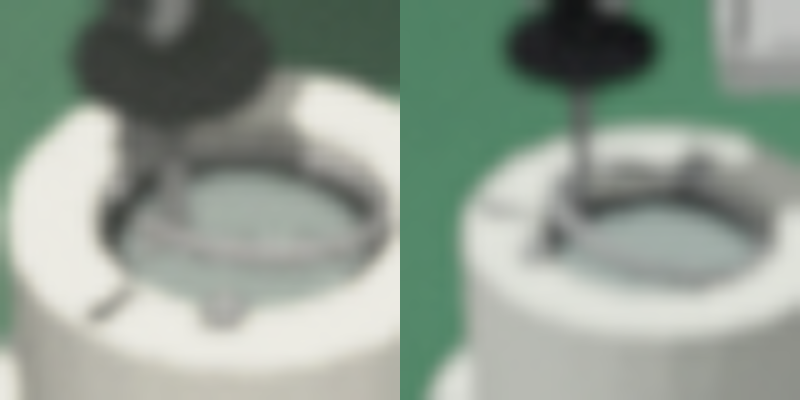

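{"method": "step_arm", "body": {
  "increments": [
    [0.005, 0, 0, 0.001, 0],
    [0.005, 0, 0, 0.001, 0],
    [0.005, 0, 0, 0, 0]
  ]
}}

```text
clock: 14.95
position: [0.5556, -0.0324, 0.1395]
ee_rot: [0.514, 0.486, -0.514, 0.486]
ft_force: [0.1, 0.6, -1.2]
grip_width: 0.152
```

{"method": "step_arm", "body": {
  "increments": [
    [0.005, 0, 0, 0.001, 0],
    [0.005, 0, 0, 0.001, 0],
    [0.005, 0, 0, 0, 0]
  ]
}}

```text
clock: 15.2
position: [0.5556, -0.0324, 0.1415]
ee_rot: [0.514, 0.486, -0.514, 0.486]
ft_force: [0.6, 0.2, -1.1]
grip_width: 0.153
```

```bash
python3 -c "
from h import *
prof()"
```

```text
scene {15: (19, 84.1, 95.2, 28.2), 30: (20, 83.9, 92.9, 29.5), 45: (12, 82.5, 83.6, 31.2), 60: (13, 80.6, 84.1, 31.5), 75: (12, 78.8, 80.5, 32.1), 90: (13, 76.2, 78.1, 33.4), 105: (11, 72.6, 75.3, 32.9), 120: (9, 68.7, 72.8, 32.6), 135: (10, 67.7, 70.1, 32.7), 150: (9, 67.7, 68.3, 32.5), 165: (13, 66.8, 67.6, 31.2), 180: (13, 67.0, 68.2, 30.8), 195: (17, 65.3, 69.0, 31.3), 210: (15, 65.7, 68.2, 31.7), 225: (17, 66.6, 67.9, 30.1), 240: (16, 66.1, 68.8, 30.3), 255: (12, 67.7, 68.4, 28.2), 270: (5, 71.0, 72.4, 25.4), 300: (8, 75.5, 78.1, 27.4), 315: (10, 66.4, 79.7, 32.4), 330: (10, 74.0, 81.7, 29.3), 345: (7, 66.7, 73.1, 33.8)}
side {15: (6, 68.2, 86.0, 31.9), 30: (9, 82.5, 86.1, 29.0), 45: (6, 84.1, 86.9, 27.9), 60: (9, 72.6, 84.3, 32.5), 75: (9, 80.5, 83.0, 29.5), 90: (7, 77.3, 79.4, 31.6), 105: (10, 74.2, 77.5, 33.0), 120: (7, 70.3, 74.7, 32.7), 135: (8, 69.7, 70.2, 32.8), 150: (7, 67.9, 68.7, 31.3), 165: (4, 67.1, 68.1, 31.3), 180: (5, 67.3, 67.8, 30.4), 195: (6, 66.2, 67.7, 31.8), 210: (6, 65.5, 69.4, 29.7), 225: (5, 67.9, 69.8, 27.2), 240: (8, 66.4, 69.8, 34.4), 255: (11, 69.1, 70.4, 28.3), 270: (5, 72.2, 75.0, 27.5), 285: (12, 70.6, 75.3, 27.4), 300: (10, 67.8, 78.4, 32.6), 315: (10, 67.8, 80.9, 32.0), 330: (11, 67.0, 83.1, 30.2)}
```

{"method": "step_arm", "body": {
  "increments": [
    [0.005, 0, 0, -0.001, 0],
    [0.005, 0, 0, -0.0015, 0],
    [0.005, 0, 0, -0.0015, 0],
    [0.005, 0, 0, -0.0015, 0],
    [0.005, 0, 0, -0.0015, 0],
    [0.005, 0, 0, -0.0015, 0],
    [0.005, 0, 0, -0.0015, 0],
    [0.005, 0, 0, -0.001, 0],
    [0.005, 0, 0, 0, 0]
  ]
}}

```text
clock: 16.05
position: [0.5554, -0.0324, 0.13]
ee_rot: [-0.514, -0.486, 0.514, -0.486]
ft_force: [-0.5, 0.5, -0.4]
grip_width: 0.151
```

```bash
python3 -c "
from h import *
prof()"
```

```text
scene {15: (15, 77.6, 93.2, 30.9), 30: (27, 77.5, 88.1, 28.2), 45: (12, 75.6, 79.1, 32.1), 60: (13, 75.3, 77.2, 34.0), 75: (16, 71.9, 75.3, 32.8), 90: (11, 70.8, 73.2, 32.7), 105: (13, 69.5, 70.6, 32.3), 120: (9, 67.7, 68.3, 31.9), 135: (11, 67.7, 69.5, 32.7), 150: (8, 66.5, 68.0, 30.5), 165: (11, 66.6, 67.9, 31.5), 180: (11, 65.5, 67.1, 31.3), 195: (15, 65.6, 67.7, 30.6), 210: (15, 66.4, 67.7, 31.4), 225: (18, 66.4, 68.7, 31.6), 240: (10, 66.8, 67.8, 25.8), 300: (5, 68.0, 72.2, 29.7), 315: (7, 68.4, 75.2, 32.9), 330: (9, 74.5, 76.4, 30.0), 345: (10, 68.1, 78.0, 33.3)}
side {30: (10, 70.5, 80.6, 28.4), 45: (4, 77.2, 78.3, 29.8), 60: (11, 73.0, 77.7, 31.7), 75: (8, 72.9, 76.7, 33.2), 90: (12, 70.8, 73.2, 31.7), 105: (9, 69.9, 73.5, 32.1), 120: (8, 69.0, 71.5, 33.2), 135: (5, 67.9, 68.9, 33.0), 150: (4, 68.3, 68.9, 32.2), 165: (4, 68.1, 69.3, 33.1), 195: (6, 66.1, 67.4, 30.0), 210: (6, 65.9, 67.7, 30.9), 225: (7, 67.7, 68.9, 28.0), 240: (11, 68.3, 71.0, 32.9), 255: (12, 68.2, 70.8, 28.6), 270: (8, 68.8, 70.1, 29.7), 285: (14, 71.9, 73.9, 28.1), 300: (9, 70.9, 74.2, 31.1), 315: (12, 64.9, 76.3, 30.2), 330: (10, 67.1, 76.7, 30.8)}
```

{"method": "step_arm", "body": {
  "increments": [
    [0.005, -0.001, 0, 0, 0],
    [0.005, -0.002, 0, 0, 0],
    [0.005, -0.002, 0, 0, 0],
    [0.005, -0.003, 0, 0, 0],
    [0.005, -0.003, 0, 0, 0],
    [0.005, -0.002, 0, 0, 0],
    [0.005, 0, 0, 0, 0],
    [0.005, 0, 0, 0.004, 0],
    [0.005, 0, 0, 0.006, 0],
    [0.005, 0, 0, 0.01, 0],
    [0.005, 0, 0, 0.01, 0],
    [0.005, 0, 0, 0.015, 0]
  ]
}}

```text
clock: 17.15
position: [0.5423, -0.0324, 0.176]
ee_rot: [-0.514, -0.486, 0.514, -0.486]
ft_force: [-0.5, -0.4, -0.7]
grip_width: 0.155
```

{"method": "step_arm", "body": {
  "increments": [
    [0.005, -0.003, 0.01, 0.02, 0],
    [0.005, -0.008, 0.03, 0.01, 0],
    [0.005, -0.01, 0.035, 0, 0],
    [0.005, -0.01, 0.035, 0, 0],
    [0.005, -0.01, 0.035, 0, 0],
    [0.005, -0.01, 0.035, 0, 0],
    [0.005, -0.01, 0.035, 0, 0],
    [0.005, -0.01, 0.035, 0, 0],
    [0.005, -0.01, 0.03, 0, 0],
    [0.005, -0.008, 0.02, 0, 0],
    [0.005, -0.003, 0.01, 0, 0],
    [0.005, 0, 0, 0, 0]
  ]
}}

```text
clock: 18.15
position: [0.4495, 0.2801, 0.2062]
ee_rot: [0.513, 0.487, -0.512, 0.487]
ft_force: [-0.5, -0.5, -0.3]
grip_width: 0.154
```

```bash
python3 -c "
from h import *
prof()"
```

```text
scene {0: (5, 66.9, 67.7, 34.8), 15: (11, 76.2, 79.2, 32.8), 30: (13, 75.4, 79.0, 33.1), 45: (12, 75.6, 77.7, 32.3), 60: (12, 74.1, 77.6, 33.4), 75: (14, 72.7, 74.2, 32.7), 90: (13, 69.0, 73.3, 33.0), 105: (9, 69.7, 72.0, 33.2), 120: (10, 67.4, 69.7, 31.7), 135: (10, 67.9, 68.3, 32.9), 150: (10, 66.8, 68.1, 32.4), 165: (9, 66.4, 68.0, 32.0), 180: (14, 66.0, 68.0, 31.1), 195: (17, 66.3, 68.4, 30.4), 210: (18, 65.7, 67.4, 31.4), 225: (14, 66.6, 68.1, 31.1), 240: (14, 66.7, 68.4, 30.6), 255: (13, 67.4, 68.8, 28.8), 270: (10, 69.0, 70.1, 27.1), 285: (7, 69.3, 71.3, 27.5), 300: (13, 72.7, 75.2, 30.0), 315: (8, 66.3, 73.0, 31.3), 330: (12, 71.5, 77.9, 30.7), 345: (5, 73.7, 75.9, 29.3)}
side {15: (4, 78.0, 79.7, 27.2), 30: (7, 68.8, 77.8, 31.7), 45: (4, 78.4, 79.7, 30.3), 60: (10, 72.8, 76.8, 32.7), 75: (9, 73.9, 77.1, 31.6), 90: (9, 70.5, 73.4, 32.5), 105: (10, 69.9, 72.2, 32.1), 120: (7, 67.8, 71.0, 34.0), 255: (6, 69.2, 70.9, 27.3), 345: (4, 65.5, 67.8, 33.3)}
```

{"method": "step_arm", "body": {
  "increments": [
    [0.005, 0, 0, -0.02, 0],
    [0.005, 0, 0, -0.02, 0],
    [0.005, 0, 0, -0.01, -0.087],
    [0.005, 0, 0, 0, 0],
    [0.005, 0, 0, 0, 0]
  ]
}}

```text
clock: 18.67
position: [0.4513, 0.276, 0.1553]
ee_rot: [-0.534, -0.463, 0.535, -0.463]
ft_force: [0.2, 0.4, -0.1]
grip_width: 0.156
```

{"method": "step_arm", "body": {
  "increments": [
    [0.005, 0.0005, 0.0015, -0.01, 0],
    [0.005, 0, 0, -0.012, 0],
    [0.005, 0, 0, -0.015, 0],
    [0.005, 0, 0, -0.015, 0],
    [0.005, 0, 0, -0.012, 0],
    [0.005, 0, 0, -0.006, 0],
    [0.005, 0, 0, -0.003, 0],
    [0.005, 0, 0, 0, 0]
  ]
}}

```text
clock: 19.33
position: [0.4508, 0.2791, 0.0818]
ee_rot: [-0.534, -0.463, 0.535, -0.463]
ft_force: [-0.2, 0.6, -1.4]
grip_width: 0.155
```

{"method": "step_arm", "body": {
  "increments": [
    [0.005, 0, 0, -0.001, 0],
    [0.005, 0, 0, -0.001, 0],
    [0.005, 0, 0, 0, 0]
  ]
}}

```text
clock: 19.58
position: [0.4513, 0.2792, 0.0806]
ee_rot: [0.535, 0.463, -0.534, 0.463]
ft_force: [-0.7, 0.1, -0.6]
grip_width: 0.152
```

{"method": "step_arm", "body": {
  "increments": [
    [0.005, 0, 0, -0.001, 0],
    [0.005, 0, 0, 0, 0],
    [0.005, 0, 0, 0, 0]
  ]
}}

```text
clock: 19.83
position: [0.4511, 0.2791, 0.0793]
ee_rot: [0.535, 0.463, -0.534, 0.463]
ft_force: [-0.3, 0.5, -1.0]
grip_width: 0.156
```

{"method": "step_arm", "body": {
  "increments": [
    [0.005, 0, 0, -0.0006, 0],
    [0.005, 0, 0, 0, 0],
    [0.005, 0, 0, 0, 0]
  ]
}}

```text
clock: 20.08
position: [0.4511, 0.2791, 0.0791]
ee_rot: [0.535, 0.463, -0.534, 0.463]
ft_force: [-2.3, -2.2, 5.9]
grip_width: 0.151
```

{"method": "step_arm", "body": {
  "increments": [
    [0.02, 0, 0, 0, 0],
    [0.04, 0, 0, 0, 0],
    [0.06, 0, 0, 0, 0],
    [0.06, 0, 0, 0, 0],
    [0.06, 0, 0, 0, 0],
    [0.06, 0, 0, 0.01, 0],
    [0.06, 0, 0, 0.025, 0],
    [0.06, 0, 0, 0.035, 0],
    [0.06, 0, 0, 0.035, 0],
    [0.06, 0, 0, 0.035, 0],
    [0.06, 0, 0, 0.035, 0],
    [0.06, 0, 0, 0.02, 0]
  ]
}}

```text
clock: 21.08
position: [0.4512, 0.2801, 0.2782]
ee_rot: [0.536, 0.463, -0.533, 0.464]
ft_force: [0.8, 0.4, -0.9]
grip_width: 0.704
```

Run:
```python
from h import *
print(state())
for n in("scene","side"):
    p=camera(n); X,r,c=pts(p)
    k=(np.hypot(X[:,0]-.451,X[:,1]-.277)<.04)&(X[:,2]>.056)&(X[:,2]<.14)
    Y=X[k]; print(n,np.percentile(Y[:,2],[50,99]).round(4),"hi",np.median(Y[Y[:,2]>.11],0).round(4),np.median(Y[(Y[:,2]>.08)&(Y[:,2]<.1)],0).round(4))
```

```text
{'clock': 21.0833, 'position': [0.4512, 0.2801, 0.2782], 'ee_rot': [0.5357, 0.4628, -0.5329, 0.4636], 'ft_force': [0.8402, 0.4156, -0.882], 'grip_width': 0.7041, 'joint_pos': [0.3088, 0.2457, -1.0962, 1.5971, 0.2217, 1.4299, -0.9479]}
scene [0.0608 0.1238] hi [0.4558 0.279  0.121 ] [0.4573 0.2793 0.09  ]
side [0.0622 0.1246] hi [0.449  0.2827 0.1218] [0.4485 0.2842 0.0893]
```

{"method": "step_arm", "body": {
  "increments": [
    [0.06, 0.004, -0.015, 0, 0],
    [0.06, 0.008, -0.035, 0, 0.03],
    [0.06, 0.008, -0.037, 0, 0.03],
    [0.06, 0.008, -0.037, -0.01, 0.03],
    [0.06, 0.008, -0.037, -0.01, 0.027],
    [0.06, 0.008, -0.037, -0.02, 0],
    [0.06, 0.009, -0.037, -0.02, 0],
    [0.06, 0.01, -0.037, -0.02, 0],
    [0.06, 0.01, -0.037, -0.02, 0],
    [0.06, 0.01, -0.03, -0.018, 0],
    [0.03, 0, -0.01, 0, 0],
    [0.03, 0, 0, 0, 0]
  ]
}}

```text
clock: 22.18
position: [0.5318, -0.0683, 0.1566]
ee_rot: [-0.507, -0.493, 0.508, -0.491]
ft_force: [0.3, 0.1, 0.6]
grip_width: 0.428
```

Run:
```python
from h import *
print(state())
p=camera("wrist"); np.save("w3.npy",p,allow_pickle=True)
a=proj(p,[.534,-.032,.07])[0].astype(int); print(a)
b=cv2.resize(p["color"][max(a[0]-75,0):a[0]+75,a[1]-75:a[1]+75],(600,600),interpolation=cv2.INTER_CUBIC)
cv2.imwrite("pics/w3.png",b[...,::-1])
for d in regions_of(p,"ring")[:2]:
    np.save("rr.npy",d["region"]); X,r,c=pts(p,d["region"]); print(d["p"],d["centre"],len(X),np.round(np.percentile(X,[2,50,98],axis=0),4).tolist())
for d in regions_of(p,"ring_end")[:2]: print("end",d["p"],d["centre"],d["region"].sum())
prof(("scene",))
```

```text
{'clock': 22.1833, 'position': [0.5318, -0.0683, 0.1566], 'ee_rot': [-0.507, -0.4932, 0.5082, -0.4913], 'ft_force': [0.2809, 0.0989, 0.5901], 'grip_width': 0.4283, 'joint_pos': [0.8078, 0.317, -0.8902, 1.7533, 0.2619, 1.1997, -0.1857]}
[164 282]
0.64 [152.5, 250.9] 1506 [[0.506, -0.06, 0.0601], [0.5318, -0.0273, 0.0713], [0.5638, -0.0005, 0.0798]]
end 0.87 [123.9, 274.5] 1400
scene {15: (11, 74.6, 79.4, 33.0), 30: (12, 76.8, 79.2, 32.3), 45: (12, 75.6, 77.5, 33.5), 60: (13, 73.9, 77.0, 33.3), 75: (15, 72.3, 74.4, 32.9), 90: (13, 70.3, 72.0, 32.1), 105: (11, 69.5, 70.8, 31.9), 120: (8, 68.3, 69.4, 32.4), 135: (8, 67.1, 68.4, 31.4), 150: (11, 66.3, 68.3, 32.5), 165: (13, 65.6, 68.4, 31.0), 180: (12, 66.5, 68.6, 31.3), 195: (13, 64.5, 69.0, 31.3), 210: (17, 65.8, 68.2, 32.4), 225: (15, 66.4, 69.0, 32.0), 240: (19, 66.2, 68.5, 33.3), 255: (12, 66.7, 68.4, 29.6), 270: (12, 67.8, 70.4, 28.6), 285: (11, 71.2, 72.5, 27.1), 300: (10, 71.3, 75.1, 33.0), 315: (10, 72.6, 75.7, 28.1), 330: (10, 67.0, 74.9, 29.4), 345: (7, 68.4, 77.4, 33.7)}
```

View pics/w3.png

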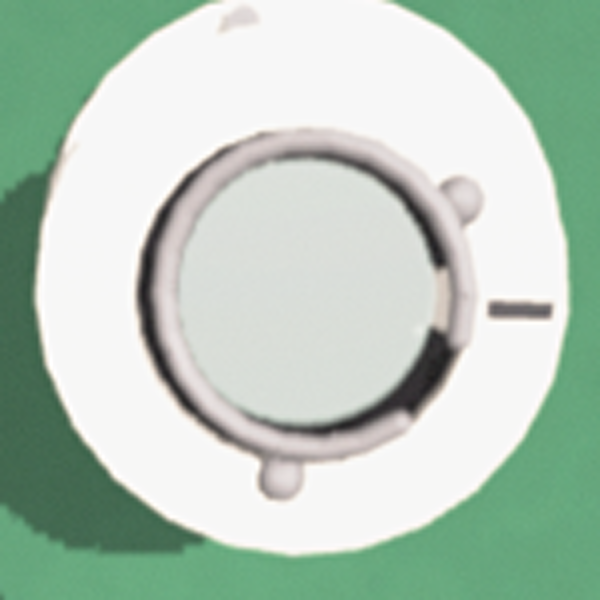

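Run:
```python
from h import *
p=np.load("w3.npy",allow_pickle=True).item()
f=lambda x,y,h: onplane(p,np.array([89+y/4-.4]),np.array([207+x/4-.4]),h)[0].round(4)
for n,x,y,h in(("pinch",461,300,.076),("end",460,340,.0765),("stroke",520,310,.068),("ball",462,198,.0705),("oppend",405,418,.0765),("rimR",567,290,.068),("rimL",35,290,.068),("back",165,300,.064)): print(n,f(x,y,h))
X,r,c=pts(p); k=(abs(X[:,0]-f(461,300,.076)[0])<.002)&(abs(X[:,1]-f(461,300,.076)[1])<.008); print(np.percentile(X[k,2],[10,50,90]))
```

```text
pinch [ 0.5627 -0.0311  0.076 ]
end [ 0.5625 -0.0385  0.0765]
stroke [ 0.575  -0.0345  0.068 ]
ball [ 0.5634 -0.0131  0.0705]
oppend [ 0.5522 -0.053   0.0765]
rimR [ 0.5838 -0.031   0.068 ]
rimL [ 0.4827 -0.028   0.068 ]
back [ 0.5069 -0.0312  0.064 ]
[0.0504197  0.07866591 0.07994581]
```

{"method": "step_arm", "body": {
  "increments": [
    [0.03, 0.008, 0.01, -0.003, 0],
    [0.03, 0.015, 0.018, -0.01, 0],
    [0.03, 0.008, 0.009, -0.015, 0],
    [0.03, 0, 0, -0.02, 0],
    [0.03, 0, 0, -0.008, 0],
    [0.03, 0, 0, 0, 0],
    [0.03, 0, 0, 0, 0]
  ]
}}

```text
clock: 22.97
position: [0.5636, -0.0277, 0.1029]
ee_rot: [-0.506, -0.494, 0.506, -0.494]
ft_force: [0.4, -0.6, 1.7]
grip_width: 0.351
```

{"method": "step_arm", "body": {
  "increments": [
    [0.03, -0.001, -0.003, -0.005, 0],
    [0.03, 0, 0, -0.01, 0],
    [0.03, 0, 0, -0.008, 0],
    [0.03, 0, 0, -0.003, 0],
    [0.03, 0, 0, 0, 0],
    [0.03, 0, 0, 0, 0]
  ]
}}

```text
clock: 23.47
position: [0.5626, -0.0311, 0.0761]
ee_rot: [-0.506, -0.494, 0.506, -0.493]
ft_force: [0.3, 0.5, 0.8]
grip_width: 0.351
```

{"method": "step_arm", "body": {
  "increments": [
    [0.03, 0, 0, -0.002, 0],
    [0.03, 0, 0, -0.002, 0],
    [0.03, 0, 0, -0.0015, 0],
    [0.03, 0, 0, 0, 0]
  ]
}}

```text
clock: 23.8
position: [0.5626, -0.0311, 0.0705]
ee_rot: [-0.506, -0.494, 0.506, -0.493]
ft_force: [-0.3, -1.2, -0.9]
grip_width: 0.352
```

{"method": "step_arm", "body": {
  "increments": [
    [0.02, 0, 0, 0, 0],
    [0.012, 0, 0, 0, 0],
    [0.004, 0, 0, 0, 0],
    [0.002, 0, 0, 0, 0],
    [0.002, 0, 0, 0, 0],
    [0.002, 0, 0, 0, 0]
  ],
  "force": 35
}}

```text
clock: 24.3
position: [0.5626, -0.0317, 0.0707]
ee_rot: [-0.506, -0.493, 0.507, -0.493]
ft_force: [0.1, -3.5, -0.1]
grip_width: 0.042
```

{"method": "step_arm", "body": {
  "increments": [
    [0.002, 0, 0, 0.001, 0],
    [0.002, 0, 0, 0.002, 0],
    [0.002, 0, 0, 0.003, 0],
    [0.002, 0, 0, 0.004, 0],
    [0.002, 0, 0, 0.005, 0],
    [0.002, 0, 0, 0.008, 0],
    [0.002, 0, 0, 0.01, 0],
    [0.002, 0, 0, 0.01, 0],
    [0.002, 0, 0, 0.005, 0],
    [0.002, 0, 0, 0, 0]
  ]
}}

```text
clock: 25.13
position: [0.5637, -0.031, 0.1205]
ee_rot: [0.507, 0.493, -0.506, 0.494]
ft_force: [-0.1, 0.7, -0.6]
grip_width: 0.035
```

Run:
```python
from h import *
print(state())
for n in("scene","side"):
    p=camera(n)
    for d in regions_of(p,"ring")[:1]:
        X,r,c=pts(p,d["region"]); print(n,round(d["p"],2),d["centre"],len(X),np.round(np.percentile(X,[5,50,95],axis=0),3).tolist())
crops('s',[.545,-.032,.105],36)
```

```text
{'clock': 25.1333, 'position': [0.5637, -0.031, 0.1205], 'ee_rot': [0.507, 0.4927, -0.5059, 0.4942], 'ft_force': [-0.1217, 0.6747, -0.5647], 'grip_width': 0.035, 'joint_pos': [0.6866, 0.4225, -0.8697, 1.7241, 0.3502, 1.1562, -0.3087]}
scene 0.4 [176.0, 310.0] 72 [[0.404, -0.099, -0.001], [0.532, -0.009, 0.116], [0.56, 0.001, 0.125]]
```

View pics/s.png

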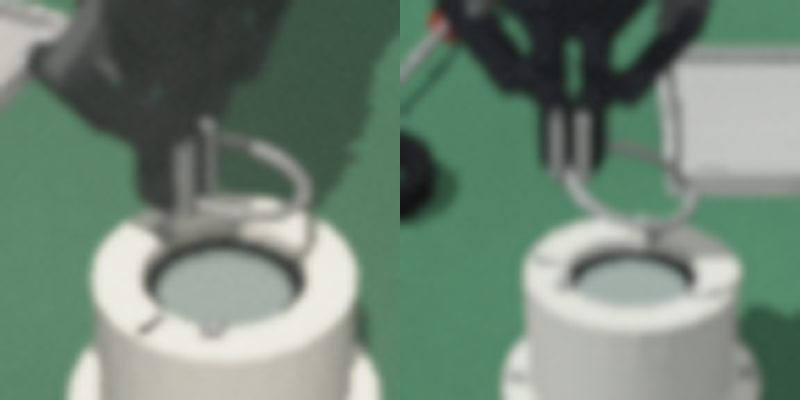

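{"method": "step_arm", "body": {
  "increments": [
    [0.002, 0, 0, 0.015, 0],
    [0.002, 0, -0.005, 0.015, 0],
    [0.002, -0.004, -0.018, 0, 0],
    [0.002, -0.007, -0.03, 0, 0],
    [0.002, -0.008, -0.035, 0, 0],
    [0.002, -0.008, -0.035, 0, 0],
    [0.002, -0.008, -0.035, 0, 0],
    [0.002, -0.008, -0.035, 0, 0],
    [0.002, -0.008, -0.035, 0, 0],
    [0.002, -0.007, -0.03, 0, 0],
    [0.002, -0.004, -0.015, 0, 0],
    [0.002, 0, -0.005, 0, 0]
  ]
}}

```text
clock: 26.43
position: [0.4988, -0.313, 0.1479]
ee_rot: [-0.507, -0.492, 0.508, -0.492]
ft_force: [0.3, -0.2, -0.7]
grip_width: 0.038
```

{"method": "step_arm", "body": {
  "increments": [
    [0.002, 0, 0, -0.01, 0],
    [0.002, 0, 0, -0.02, 0],
    [0.002, 0, 0, -0.03, 0],
    [0.002, 0, 0, -0.025, 0],
    [0.002, 0, 0, -0.01, 0],
    [0.002, 0, 0, -0.005, 0],
    [0.002, 0, 0, 0, 0]
  ]
}}

```text
clock: 27.02
position: [0.501, -0.3076, 0.0481]
ee_rot: [0.506, 0.494, -0.506, 0.493]
ft_force: [0.8, -0.1, -0.6]
grip_width: 0.038
```

Run:
```python
from h import *
s=state(); print(s); t=np.array(s["position"])
for n in("scene","side"):
    p=camera(n); X,r,c=pts(p)
    k=(abs(X[:,0]-.473)<.06)&(abs(X[:,1]+.309)<.055)&(X[:,2]>.012)&(X[:,2]<.08)&(X[:,0]<t[0]-.02)
    print(n,k.sum(),np.round(X[k][np.argsort(X[k,0])][::max(1,k.sum()//15)],3).tolist())
    q=(abs(X[:,0]-.473)<.06)&(abs(X[:,1]+.309)<.06)&(X[:,2]<.012); print("floor",np.median(X[q,2]))
    for d in regions_of(p,"tray")[:1]:
        Y,_,_=pts(p,d["region"]); print(np.round(np.percentile(Y,[1,99],axis=0),3).tolist())
```

```text
{'clock': 27.0167, 'position': [0.501, -0.3076, 0.0481], 'ee_rot': [0.5062, 0.4944, -0.5058, 0.4934], 'ft_force': [0.7763, -0.1388, -0.5684], 'grip_width': 0.0376, 'joint_pos': [1.0508, 0.5298, -0.7255, 1.7202, 0.3968, 1.0453, 0.1658]}
scene 42 [[0.444, -0.308, 0.039], [0.447, -0.312, 0.039], [0.447, -0.322, 0.041], [0.448, -0.319, 0.037], [0.448, -0.299, 0.042], [0.449, -0.292, 0.039], [0.45, -0.312, 0.04], [0.451, -0.311, 0.044], [0.451, -0.286, 0.04], [0.453, -0.32, 0.042], [0.454, -0.326, 0.043], [0.454, -0.29, 0.042], [0.456, -0.285, 0.042], [0.456, -0.327, 0.044], [0.458, -0.329, 0.047], [0.46, -0.331, 0.047], [0.462, -0.328, 0.046], [0.465, -0.276, 0.041], [0.468, -0.276, 0.043], [0.472, -0.276, 0.042], [0.476, -0.279, 0.046]]
floor 0.0035423418572786414
[[0.365, -0.382, -0.001], [0.564, -0.225, 0.043]]
side 48 [[0.442, -0.305, 0.041], [0.445, -0.3, 0.04], [0.446, -0.314, 0.043], [0.447, -0.289, 0.042], [0.45, -0.285, 0.044], [0.453, -0.284, 0.04], [0.454, -0.331, 0.048], [0.457, -0.328, 0.049], [0.459, -0.28, 0.045], [0.461, -0.269, 0.051], [0.465, -0.277, 0.043], [0.467, -0.334, 0.052], [0.471, -0.273, 0.048], [0.474, -0.276, 0.046], [0.477, -0.278, 0.045], [0.48, -0.334, 0.051]]
floor 0.004593347277596638
[[0.379, -0.394, -0.001], [0.558, -0.223, 0.046]]
```

{"method": "step_arm", "body": {
  "increments": [
    [0.002, 0, 0, -0.01, 0],
    [0.002, 0, 0, -0.01, 0],
    [0.002, 0, 0, -0.006, 0],
    [0.002, 0, 0, -0.003, 0],
    [0.002, 0, 0, 0, 0]
  ],
  "force": 20
}}

```text
clock: 27.63
position: [0.5001, -0.3087, 0.0185]
ee_rot: [-0.506, -0.494, 0.507, -0.493]
ft_force: [-0.1, -0.1, -0.7]
grip_width: 0.037
```

{"method": "step_arm", "body": {
  "increments": [
    [0.002, 0, 0, -0.001, 0],
    [0.002, 0, 0, -0.001, 0],
    [0.002, 0, 0, -0.001, 0],
    [0.002, 0, 0, 0, 0]
  ]
}}

```text
clock: 27.97
position: [0.5008, -0.3091, 0.0168]
ee_rot: [0.506, 0.493, -0.506, 0.494]
ft_force: [0.3, 0.4, 0.2]
grip_width: 0.036
```

{"method": "step_arm", "body": {
  "increments": [
    [0.002, 0, 0, -0.001, 0],
    [0.002, 0, 0, -0.001, 0],
    [0.002, 0, 0, -0.001, 0],
    [0.002, 0, 0, 0, 0]
  ]
}}

```text
clock: 28.3
position: [0.5008, -0.3091, 0.0136]
ee_rot: [0.507, 0.493, -0.506, 0.493]
ft_force: [0.3, 0.3, 0.4]
grip_width: 0.039
```

{"method": "step_arm", "body": {
  "increments": [
    [0.002, 0, 0, -0.001, 0],
    [0.002, 0, 0, -0.001, 0],
    [0.002, 0, 0, -0.001, 0],
    [0.002, 0, 0, 0, 0]
  ]
}}

```text
clock: 28.63
position: [0.5008, -0.3091, 0.0106]
ee_rot: [0.507, 0.493, -0.506, 0.493]
ft_force: [0.7, 0.4, 1.0]
grip_width: 0.043
```

{"method": "step_arm", "body": {
  "increments": [
    [0.002, 0, 0, -0.001, 0],
    [0.002, 0, 0, -0.001, 0],
    [0.002, 0, 0, 0, 0]
  ]
}}

```text
clock: 28.88
position: [0.5008, -0.3091, 0.0087]
ee_rot: [0.506, 0.493, -0.506, 0.494]
ft_force: [1.4, -0.3, 1.8]
grip_width: 0.036
```

Light contact, ring flattening. Release gently and rise.

{"method": "step_arm", "body": {
  "increments": [
    [0.006, 0, 0, 0, 0],
    [0.012, 0, 0, 0, 0],
    [0.02, 0, 0, 0, 0],
    [0.025, 0, 0, 0, 0],
    [0.025, 0, 0, 0, 0],
    [0.025, 0, 0, 0.004, 0],
    [0.025, 0, 0, 0.01, 0],
    [0.025, 0, 0, 0.02, 0],
    [0.025, 0, 0, 0.03, 0],
    [0.025, 0, 0, 0.035, 0],
    [0.025, 0, 0, 0.035, 0],
    [0.025, 0, 0, 0.03, 0]
  ]
}}

```text
clock: 29.88
position: [0.5012, -0.3088, 0.1762]
ee_rot: [0.506, 0.493, -0.506, 0.494]
ft_force: [-0.1, -0.2, -0.1]
grip_width: 0.291
```

{"method": "step_arm", "body": {
  "increments": [
    [0.025, 0, 0, 0.03, 0],
    [0.025, 0, 0, 0.01, 0],
    [0.025, 0, 0, 0, 0]
  ]
}}

```text
clock: 30.13
position: [0.5022, -0.3094, 0.2167]
ee_rot: [0.507, 0.492, -0.506, 0.495]
ft_force: [0.3, 0.1, -1.0]
grip_width: 0.291
```

Run:
```python
from h import *
print(state()); ims=[]
for n in("scene","side"):
    p=camera(n); X,r,c=pts(p)
    k=(abs(X[:,0]-.473)<.06)&(abs(X[:,1]+.309)<.055)&(X[:,2]>.006)&(X[:,2]<.08)
    print(n,k.sum(),np.round(np.percentile(X[k],[2,50,98],axis=0),4).tolist())
    for q in("pick","camera","screw_jar","tape_roll","lens_cap","junction_box","ring"):
      for d in regions_of(p,q)[:1]:
        Y,_,_=pts(p,d["region"]); print(n,q,round(d["p"],2),np.round(np.percentile(Y,[3,50,97],axis=0),3).tolist())
    ims.append(cv2.resize(p["color"],(400,300)))
    a=proj(p,[.473,-.309,.01])[0].astype(int); ims.append(cv2.resize(p["color"][a[0]-45:a[0]+45,a[1]-60:a[1]+60],(400,300),interpolation=cv2.INTER_CUBIC))
cv2.imwrite("pics/z.png",np.vstack([np.hstack(ims[:2]),np.hstack(ims[2:])])[...,::-1])
```

```text
{'clock': 30.1333, 'position': [0.5022, -0.3094, 0.2167], 'ee_rot': [0.5067, 0.4916, -0.506, 0.4955], 'ft_force': [0.3147, 0.0551, -1.0066], 'grip_width': 0.2909, 'joint_pos': [1.1104, 0.3612, -0.7958, 1.5511, 0.2643, 1.3347, 0.2604]}
scene 125 [[0.423, -0.3545, 0.006], [0.4688, -0.307, 0.0072], [0.5241, -0.2609, 0.0109]]
scene pick 0.81 [[0.439, 0.261, 0.061], [0.457, 0.28, 0.075], [0.469, 0.295, 0.124]]
scene camera 0.61 [[0.494, -0.074, 0.004], [0.555, -0.016, 0.056], [0.59, 0.023, 0.069]]
scene screw_jar 0.95 [[0.712, 0.145, 0.01], [0.738, 0.17, 0.054], [0.751, 0.187, 0.061]]
scene tape_roll 0.74 [[0.672, -0.237, -0.001], [0.715, -0.192, 0.017], [0.755, -0.153, 0.021]]
scene lens_cap 0.68 [[0.693, -0.024, 0.002], [0.718, 0.001, 0.009], [0.741, 0.024, 0.012]]
scene junction_box 0.83 [[0.658, 0.314, 0.001], [0.7, 0.353, 0.029], [0.731, 0.388, 0.031]]
scene ring 0.53 [[0.68, -0.468, 0.002], [0.698, -0.406, 0.02], [0.713, -0.298, 0.026]]
side 159 [[0.4174, -0.3602, 0.0061], [0.4763, -0.3023, 0.0072], [0.5291, -0.2579, 0.0107]]
side pick 0.71 [[0.433, 0.267, 0.062], [0.449, 0.284, 0.076], [0.465, 0.294, 0.124]]
side camera 0.97 [[0.482, -0.068, 0.004], [0.528, 0.001, 0.05], [0.579, 0.026, 0.07]]
side screw_jar 0.55 [[0.703, 0.148, 0.004], [0.721, 0.178, 0.038], [0.746, 0.188, 0.062]]
side tape_roll 0.97 [[0.67, -0.233, 0.003], [0.712, -0.186, 0.017], [0.748, -0.153, 0.022]]
side lens_cap 0.48 [[0.688, -0.021, 0.002], [0.712, 0.006, 0.01], [0.735, 0.025, 0.013]]
side junction_box 0.86 [[0.649, 0.316, 0.004], [0.683, 0.362, 0.03], [0.724, 0.391, 0.033]]
```

View pics/z.png

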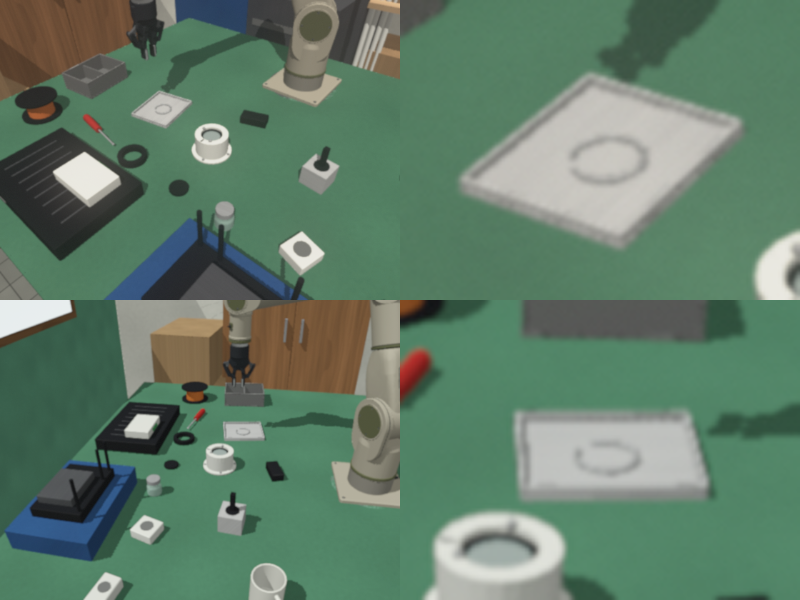

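The last picture shows the ring flat in the tray (crop positions (610,160) and (607,458)), the pick upright in its stand, and the other things unmoved.

```bash
python3 -c "
from h import *
print(ticket.hand_in())"
```

```text
the job is handed in; nothing more can be done
None
```

The job is done and handed in at about 31 s on the robot clock, inside the 64 s limit; no verdict was reported.

- **Prising:** I felt for the window with the toe and pressed it with about 7 N, against a limit of about 10 N. The toe then slid out through the notch and lifted the ring's end about 20 mm, with about 4 N on the wrist at most. Depth readings show both balls let go. I felt only one snap (the force dropped and the tool jumped), and I saw the second only as the ring's other end jumping up.
- **Putting back:** The pick is upright in its stand, its handle top at 0.124 m as it was at the start. I then pinched the ring near its end, carried it to the tray and released it at the floor.
- **Last checks:** The final picture shows the ring lying flat near the middle of the tray, with its top about 0.010 to 0.011 m above the table. Both cameras read the jar, tape, lens cap and junction box within about 1–2 mm of their first positions for nearly every value (4 mm at most). I compared the screwdriver only by eye in the picture, and it looks unmoved.
- **Disagreements:** In the last scene picture the network's "ring" answer (p 0.53) was the screwdriver, and the side picture gave no ring. I judged the ring by the depth data and the picture instead. The side camera read about 3 mm off in x against the wrist camera and the arm, within what I could correct for.

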